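# Reset a hand-wheel valve: close, back off two turns, keep hold

### The job

On the valve with the larger hand wheel, take the upright crank handle and screw the wheel clockwise until it just meets its closed stop, without forcing it, then back it off exactly two full turns anticlockwise. Finish there still gripping that handle: do not let go of it. Leave the smaller valve and the other things on the bench where they are.

Things in the scene. Friction and masses are not known exactly. Their poses are not given: they have to be found in the camera images.
- valve_axis (a point): Centre of the LARGER hand wheel: black, spoked, level, 111 mm across, on a steel valve body with hose tails and a 100 x 70 mm foot plate fixed to the bench, left or right of the smaller one. The point is on the wheel's upright axis, at mid rim, 80 mm above the bench; the rim is 11 mm thick and the hub stands at most 4 mm above it.
- valve_grip (a point): Grip point of the larger wheel's crank handle: an upright black round handle, 18 mm in diameter, free to revolve on its pin, on the rim 50 mm from the wheel's axis. The point is on its centre line 110 mm above the bench; the grip runs from 88 to 132 mm above the bench (rim top 86). It travels on a level circle of 50 mm radius about valve_axis.
- valve_handle: The same crank handle of the larger wheel; origin on its centre line at the middle of the rim, 30 mm below valve_grip. It spins freely about its own upright axis, so its yaw means nothing.
- valve (a joint): Rotation of the larger wheel, rad: 0 at the firm closed stop, growing as it opens (anticlockwise seen from above); clockwise closes. It starts 0.6 to 1.3 turns open and can open to 22 rad; one turn is 6.283. It takes about 1 N at the handle, stays where it is left, and meets its stop as a clear rise of force: about 4 N more per mm at the handle.
- valve_stem (a joint): Twist of the larger valve's springy stem under the wheel, rad: about 0 while the wheel turns, going negative as the wheel is pushed on clockwise against its closed stop (about -0.04 for 10 N at the handle, -0.08 for 20 N). More than 30 N at the handle is forcing it.
- small_valve_grip (a point): Grip point of the crank handle (14 mm in diameter, top 112 mm above the bench) of the SMALLER valve, of the same make with a wheel 79 mm across at 70 mm above the bench; the handle stands 34 mm from that wheel's axis. Not to be turned.
- screwdriver_mid (a point): small screwdriver with a plain grip, 188 x 22 x 21 mm, lying between the two valves; the point is its middle, half-way up. Not part of the job.
- marker_pen_mid (a point): marker pen, 135 x 17 x 16 mm, lying at the front; the point is its middle, half-way up. Not part of the job.
- timer_mid (a point): small digital timer, 66 x 62 x 18 mm, at the front; the point is its middle, half-way up. Not part of the job.
- petri_0_mid (a point): shut round petri dish, 60 mm across, 13 mm high, at the right; the point is its middle, half-way up. Not part of the job.
- eraser_mid (a point): eraser in a card sleeve, 46 x 21 x 13 mm, at the front left; the point is its middle, half-way up. Not part of the job.

How it is judged:
On the way:
1. the larger wheel is closed onto its stop (value of joint valve below 0.12 rad), for 0.1 s.
At the end, for the whole second after the job is handed in: The larger wheel stands two turns (12.57 rad) open from its stop, within 0.35 rad (20 degrees), while the fingers still grip its crank handle (contact force over 2 N, grasp point within 30 mm of the handle's grip point) (value of joint valve between 12.216 and 12.916 rad and contact force between the fingers and valve_handle above 2 N and distance between the grasp point and valve_grip below 0.03 m); the arm keeps its last pose, push and grip.
It fails at once if the wheel was forced into its stop (over about 30 N at the handle) (value of joint valve_stem below -0.14 rad).
It fails at once if the smaller valve was turned (distance of small_valve_grip from where it was at the start of the episode above 0.012 m).
It fails at once if a thing on the bench was moved (distance of any of screwdriver_mid, marker_pen_mid, timer_mid, petri_0_mid, eraser_mid from where it was at the start of the episode above 0.025 m).
It also fails if it takes over 61 s, if anything falls off the work surface, if the arm or the gripper's body presses on something with over 40 N, if the wrist force passes 120 N, or if a joint passes its speed limit or range.

### The arm

A 6-joint arm with a two-finger parallel gripper is mounted at the origin on a cart in front of the work surface, level with it; the furniture and walls round the work are solid. World frame = base frame: x ahead of the robot, y to its left, z up, the work surface at z = 0. Lengths are in m, angles in rad, forces in N, time in s.
With the tool pointing down it reaches from about 0.275 to 0.825 m from the base axis. Payload 4.9 kg.
Tool frame: the origin (TCP) lies midway between the tips of the shut fingers; the grasp point (between the pads) lies 19 mm behind it (bot.grip_depth is the distance from the TCP to the grasp point, in m); z points along the fingers, y is the line along which they close (so a half turn about z gives the same grasp; the last joint's range is limited). The gripper opens to 85 mm and grips with 20 to 120 N. Pads are 22 mm wide; open, the fingers measure 114 mm over their backs; the gripper's body (76 mm by 85 mm) begins 54 mm behind the grasp point. The pads swing forward as they close: fully open they stand 13 mm farther back than shut.
Start: joints at [-1.32, 0.326, -0.193, 1.052, 0, 1.437], TCP at [0.206, -0.51, 0.231] pointing down, gripper open.
Joint ranges: [-2.65, 2.65], [-0.97, 1.79], [-1.3, 1.35], [-1.93, 2.1], [-1.47, 1.37], [-3.14, 3.14]. Speed limits (rad/s): [2.57, 2.57, 3.14, 3.14, 3.14, 3.14].

### API

Orientations are given as a unit quaternion [w, x, y, z].
In Python, from cell import bot gives the robot as it stands. Calls block until the motion is done:
- bot.move_pose(position, orientation): joint-space move of the TCP to a pose.
- bot.move_linear(position, speed=0.15, rotation=None, until_force=None): straight line of the TCP; rotation=None keeps the orientation; speed is the mean speed in m/s. With until_force (N) it stops when the force on the tool has changed by that much, and returns True; else False.
- bot.goto_joints(angles): joint-space move.
- bot.set_gripper(opening, grasp_force=None): opening from 0.0 (shut) to 1.0 (fully open); grasp_force is the grip in N (None keeps the last); returns when the fingers have stopped.
- bot.wait(seconds).
- bot.solve_ik(position, orientation): joint angles nearest the present ones, or None.
- bot.camera(name): name is "scene" or "top"; returns the picture (384x512x3 uint8, red, green, blue); there is no depth.
- bot.calibration(name): a dict with "mtx" (3x3 intrinsics, pixels), "k1" (the pictures are not rectified: a ray, as slopes to the right and down, at radius r is drawn at 1 + k1 r^2 times it, then the intrinsics apply), "extrinsics" (4x4, takes a point from world to camera coordinates). Camera axes: x right, y down, z forward; pixel columns grow to the right and rows downward; lengths in m; the calibration is good to about 2 mm. A picture is of the moment at which its call begins. calibration takes no time and is no camera call.
A pose or a line that the arm cannot do raises bot.PlanningError and nothing moves.
- bot.close_job(): hands the job in; it is judged then, once.
Trained networks look in the newest picture that a camera, given by its name, has taken for a name from the list of things; names that differ only in an ending like _2 or _b are one class to them, and where a whole thing is asked for, a point or a joint stands for the part that bears it (a point fixed in the world has none). Each returns a list of dicts, best first, with "confidence" (0 to 1); they miss things now and then, are a little off and sometimes report something else, mostly with a low value. They report only what shows in the picture. A call takes as long as a camera call.
- bot.search_frame(camera, thing): "bbox" ([left, top, width, height] in pixels, round what is visible of it).
Readings, each from a call of its own:
- bot.read_clock(): time.
- bot.read_joint_positions(): joint angles.
- bot.read_joint_vel(): joint speeds.
- bot.read_joint_efforts(): joint torques, N m.
- bot.read_position(): TCP position.
- bot.read_tool_rot(): TCP orientation.
- bot.read_ft_force(): force on the tool from outside, world axes, zero at the start.
- bot.read_moment(): the same for the moment, N m.
- bot.read_gripper_width(): opening from 0.0 (shut) to 1.0 (fully open).
- bot.read_finger_force(): force on a finger pad.
Only numpy, scipy, OpenCV 4.12 (cv2) and the standard library are available. Lean on these libraries where they do the work, as an engineer would, in place of code of your own. Each camera call takes 0.05 s, during which the arm holds its last target. There are 200 camera calls.

## Working session

There is one attempt and no reset: what is moved stays moved. The work goes in short steps, each a Python script; the robot and the scene stay as the last script left them, time stands still between calls to the robot, and variables do not carry over. Pictures are saved under pics/ and viewed, at most 10 in all, crops included, and the job is handed in when it is done.

```bash
mkdir -p pics; ls; python3 - <<'E'
from cell import bot
import cv2
for c in ("scene","top"):
    im=bot.camera(c); cv2.imwrite(f"pics/{c}0.png",im[:,:,::-1])
    k=bot.calibration(c); print(c,k["mtx"].tolist(),k["k1"],k["extrinsics"].round(4).tolist() if hasattr(k["extrinsics"],'round') else k["extrinsics"])
    for t in ("valve_axis","valve_grip","valve_handle","valve","small_valve_grip","screwdriver_mid"):
        print(t,[([round(float(v)) for v in d["bbox"]],round(d["confidence"],2)) for d in bot.search_frame(c,t)[:4]])
print(bot.read_tool_rot(),bot.read_clock(),bot.grip_depth)
E
```

```text
pics
scene [[457.70547904629774, 0.0, 259.69991468974763], [0.0, 457.70547904629774, 191.8941363006652], [0.0, 0.0, 1.0]] -0.1757889699826723 [[0.7082, -0.7058, -0.0185, -0.374], [-0.4298, -0.4102, -0.8043, 0.256], [0.5601, 0.5775, -0.5939, 1.3534], [0.0, 0.0, 0.0, 1.0]]
valve_axis [([210, 158, 21, 36], 0.68)]
valve_grip [([226, 162, 10, 8], 0.6), ([205, 159, 31, 16], 0.15)]
valve_handle [([228, 156, 6, 14], 0.46)]
valve [([205, 159, 32, 15], 0.75)]
small_valve_grip []
screwdriver_mid [([263, 190, 22, 14], 0.58)]
top [[359.8458420645546, 0.0, 253.75161218971647], [0.0, 359.8458420645546, 189.62805305981067], [0.0, 0.0, 1.0]] -0.04678007101098462 [[0.0262, -0.9994, 0.021, -0.0497], [-0.9904, -0.0289, -0.1355, 0.5074], [0.136, -0.0172, -0.9906, 0.9886], [0.0, 0.0, 0.0, 1.0]]
valve_axis [([162, 172, 44, 41], 0.79)]
valve_grip [([190, 184, 7, 8], 0.43), ([216, 169, 59, 13], 0.2)]
valve_handle []
valve [([160, 169, 40, 42], 0.73)]
small_valve_grip []
screwdriver_mid [([215, 169, 60, 10], 0.55), ([192, 182, 6, 12], 0.19)]
[8.84253472e-06 9.81551304e-01 1.91198949e-01 1.08957126e-05] 0.7 0.0187
```

```bash
python3 - <<'E'
import cv2
t=cv2.imread("pics/top0.png");s=cv2.imread("pics/scene0.png")
cv2.imwrite("pics/t1.png",cv2.resize(t[130:270,130:330],None,fx=4,fy=4,interpolation=cv2.INTER_CUBIC))
cv2.imwrite("pics/s1.png",cv2.resize(s[120:270,170:370],None,fx=4,fy=4,interpolation=cv2.INTER_CUBIC))
E
```

```text
(no output)
```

View pics/t1.png

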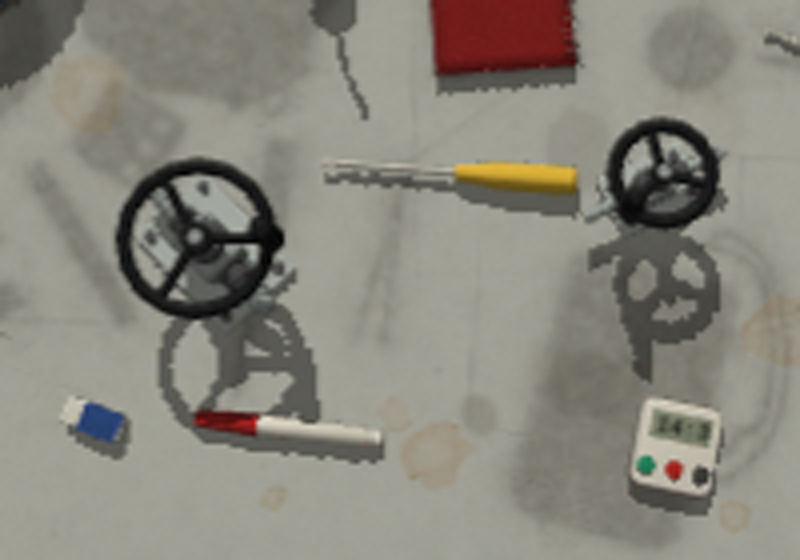

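View pics/s1.png

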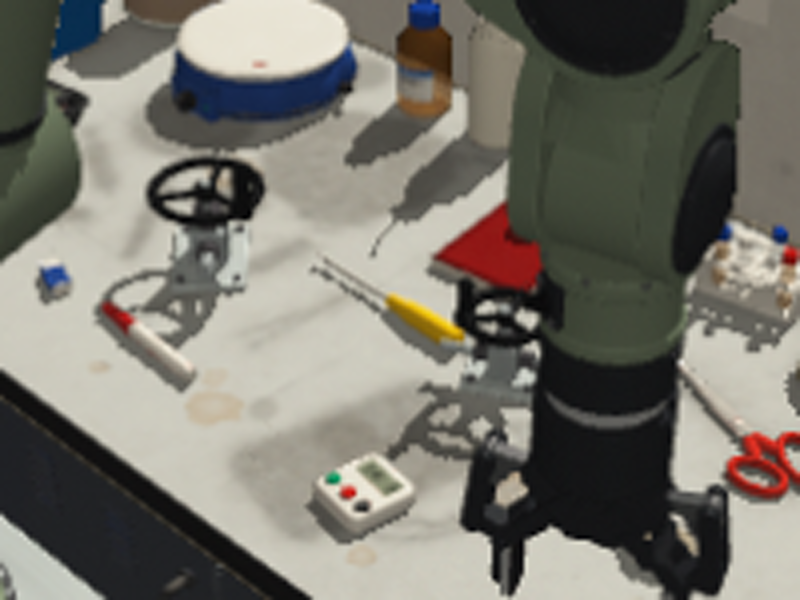

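View pics/top0.png

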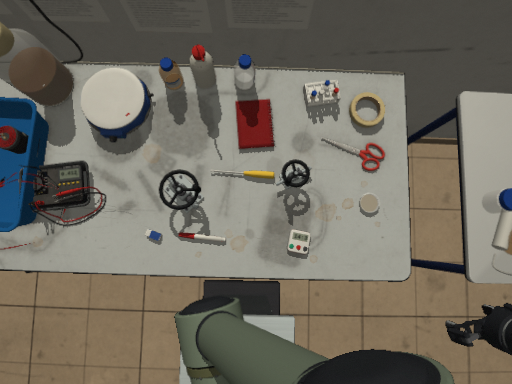

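The large wheel is the left one: in the top image its centre is near (179, 189) and its crank handle near (198, 189). The small valve is at (295, 173). In the scene image the big wheel is centred near (221, 167), with the handle at about (231, 163). Next I'll fit the centre and the handle angle using both cameras.

```bash
cat > fit.py <<'E'
import numpy as np, cv2
from cell import bot
from scipy.optimize import differential_evolution
S=4
def proj(c,P):
    k=bot.calibration(c); E=np.array(k["extrinsics"]); M=np.array(k["mtx"])
    q=np.atleast_2d(P)@E[:3,:3].T+E[:3,3]; s=q[:,:2]/q[:,2:]
    s=s*(1+k["k1"]*(s**2).sum(1,keepdims=True))
    return s*M[0,0]+M[:2,2]
a=np.linspace(0,2*np.pi,60)
def circ(x,y,r,z): return np.c_[x+r*np.cos(a),y+r*np.sin(a),0*a+z]
def load(c,p): 
    g=cv2.imread(p,0).astype(np.float32); return np.minimum(cv2.resize(g,None,fx=S,fy=S,interpolation=cv2.INTER_LINEAR),150)
def mask(shape,pts,hull=False):
    m=np.zeros(shape,np.uint8); q=(pts+.5)*S-.5
    q=np.round(q*16).astype(np.int32)
    if hull: q=cv2.convexHull(q)
    cv2.fillPoly(m,[q.reshape(-1,1,2)],1,shift=4); return m>0
def score(p,imgs,parts=False):
    x,y,t=p; r=[]
    hx,hy=x+.05*np.cos(t),y+.05*np.sin(t)
    for c,g in imgs.items():
        C=lambda r_,z=.080: mask(g.shape,proj(c,circ(x,y,r_,z)))
        H=lambda r_: mask(g.shape,np.r_[proj(c,circ(hx,hy,r_,.090)),proj(c,circ(hx,hy,r_,.132 if r_<.01 else .135))],True)
        o=C(.0555); rim=o&~C(.050); out=C(.060)&~C(.0565)
        h=H(.0085); ho=H(.014)&~H(.0095)&~C(.058)
        out&=~H(.0095)
        r.append((g[out].mean()-g[rim].mean())+ .7*((g[ho].mean() if ho.any() else 0)-2*g[h].mean()))
    return r if parts else -sum(r)
def fit(files):
    imgs={c:load(c,p) for c,p in files.items()}
    R=differential_evolution(score,[(.35,.6),(.05,.3),(-np.pi,np.pi)],args=(imgs,),seed=1,popsize=12,maxiter=40,tol=1e-4)
    return R.x,score(R.x,imgs,True)
E
python3 - <<'E'
from fit import *
for f in ({"top":"pics/top0.png"},{"scene":"pics/scene0.png"},{"top":"pics/top0.png","scene":"pics/scene0.png"}):
    p,s=fit(f); x,y,t=p; print(p.round(4),s,"handle",x+.05*np.cos(t),y+.05*np.sin(t))
v=[]
for c in ("top","scene"):
    g=cv2.resize(cv2.imread(f"pics/{c}0.png"),None,fx=S,fy=S,interpolation=cv2.INTER_CUBIC)
    for P in (circ(x,y,.0555,.08),circ(x+.05*np.cos(t),y+.05*np.sin(t),.009,.132),circ(x+.05*np.cos(t),y+.05*np.sin(t),.009,.09)):
        cv2.polylines(g,[np.int32((proj(c,P)+.5)*S)],True,(0,0,255),1)
    q=np.int32(proj(c,[[x,y,.1]])[0]*S); v.append(g[q[1]-150:q[1]+150,q[0]-150:q[0]+150])
cv2.imwrite("pics/fit.png",np.hstack(v))
for psi in np.arange(-3,3.2,.5):
    j=bot.solve_ik([x+.05*np.cos(t),y+.05*np.sin(t),.17],[0,np.cos(psi/2),np.sin(psi/2),0]); print(round(psi,1),None if j is None else np.round(j,2))
E
```

```text
Traceback (most recent call last):
  File "fit.py", line 32, in fit
    R=differential_evolution(score,[(.35,.6),(.05,.3),(-np.pi,np.pi)],args=(imgs,),seed=1,popsize=12,maxiter=40,tol=1e-4)
  File "fit.py", line 26, in score
    h=H(.0085); ho=H(.014)&~H(.0095)&~C(.058)
                            ~^^^^^^^
  File "fit.py", line 24, in <lambda>
    H=lambda r_: mask(g.shape,np.r_[proj(c,circ(hx,hy,r_,.090)),proj(c,circ(hx,hy,r_,.132 if r_<.01 else .135))],True)
                                    ~~~~^^^^^^^^^^^^^^^^^^^^^^^
  File "fit.py", line 6, in proj
    k=bot.calibration(c); E=np.array(k["extrinsics"]); M=np.array(k["mtx"])
ValueError: time passes only in moves, steps and waits
```

```bash
sed -i 's/^S=4/S=4; CAL={c:bot.calibration(c) for c in ("top","scene")}/; s/k=bot.calibration(c)/k=CAL[c]/' fit.py
cat > fitrun.py <<'E'
from fit import *
from scipy.optimize import least_squares
x0=least_squares(lambda p: proj("top",[[p[0],p[1],.08]])[0]-[179.2,189.5],[.45,.15]).x; print("x0",x0)
import fit as F
_de=F.differential_evolution
F.differential_evolution=lambda s,b,**k:_de(s,[(x0[0]-.02,x0[0]+.02),(x0[1]-.02,x0[1]+.02),(-np.pi,np.pi)],**k)
for f in ({"top":"pics/top0.png"},{"scene":"pics/scene0.png"},{"top":"pics/top0.png","scene":"pics/scene0.png"}):
    p,s=fit(f); x,y,t=p; print(p.round(4),s,"handle",x+.05*np.cos(t),y+.05*np.sin(t),flush=True)
v=[]
for c in ("top","scene"):
    g=cv2.resize(cv2.imread(f"pics/{c}0.png"),None,fx=S,fy=S,interpolation=cv2.INTER_CUBIC)
    for P in (circ(x,y,.0555,.08),circ(x+.05*np.cos(t),y+.05*np.sin(t),.009,.132),circ(x+.05*np.cos(t),y+.05*np.sin(t),.009,.09)):
        cv2.polylines(g,[np.int32((proj(c,P)+.5)*S)],True,(0,0,255),1)
    q=np.int32(proj(c,[[x,y,.1]])[0]*S); v.append(g[q[1]-150:q[1]+150,q[0]-150:q[0]+150])
cv2.imwrite("pics/fit.png",np.hstack(v))
for psi in np.arange(-3,3.2,.5):
    j=bot.solve_ik([x+.05*np.cos(t),y+.05*np.sin(t),.17],[0,np.cos(psi/2),np.sin(psi/2),0]); print(round(psi,1),None if j is None else np.round(j,2))
E
timeout 300 python3 fitrun.py
```

```text
x0 [0.49685985 0.16737785]
[ 0.4978  0.1668 -1.5873] [np.float32(144.8205)] handle 0.4969600013857287 0.11685227546180127
[ 0.4963  0.1661 -1.5718] [np.float32(125.69411)] handle 0.496259753091823 0.11610784244291018
[ 0.4977  0.1669 -1.5854] [np.float32(144.49556), np.float32(124.842224)] handle 0.4969926875431656 0.11695095167812887
-3.0 [ 0.09  0.31 -0.39  0.88  0.   -0.06]
-2.5 [ 0.09  0.31 -0.39  0.88  0.   -0.56]
-2.0 [ 0.09  0.31 -0.39  0.88  0.   -1.06]
-1.5 [ 0.09  0.31 -0.39  0.88  0.   -1.56]
-1.0 [ 0.09  0.31 -0.39  0.88  0.   -2.06]
-0.5 [ 0.09  0.31 -0.39  0.88  0.   -2.56]
0.0 [ 0.09  0.31 -0.39  0.88  0.   -3.06]
0.5 [ 0.09  0.31 -0.39  0.88  0.    2.73]
1.0 [ 0.09  0.31 -0.39  0.88  0.    2.23]
1.5 [ 0.09  0.31 -0.39  0.88  0.    1.73]
2.0 [ 0.09  0.31 -0.39  0.88  0.    1.23]
2.5 [ 0.09  0.31 -0.39  0.88  0.    0.73]
3.0 [ 0.09  0.31 -0.39  0.88  0.    0.23]
```

View pics/fit.png

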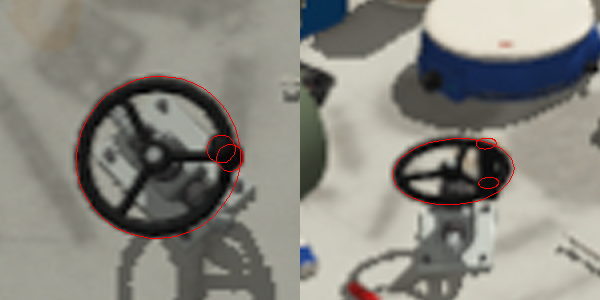

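The overlay fits the wheel and handle well in both views, with the centre at about (0.498, 0.167) and the handle at (0.497, 0.117). I'll approach and grip now.

```bash
python3 - <<'E'
from cell import bot
import numpy as np, cv2
q=[0,np.cos(np.pi/4),np.sin(np.pi/4),0]; h=(.497,.117)
bot.move_pose([*h,.22],q); print(bot.read_clock())
bot.set_gripper(.6)
cv2.imwrite("pics/pre_top.png",bot.camera("top")[:,:,::-1])
print("hit",bot.move_linear([*h,.096],speed=.1,until_force=8),bot.read_position(),bot.read_clock())
print("f0",bot.read_ft_force())
bot.set_gripper(0,grasp_force=40)
print(bot.read_gripper_width(),bot.read_finger_force(),bot.read_ft_force(),bot.read_position(),bot.read_clock())
im=bot.camera("scene"); cv2.imwrite("pics/grip.png",cv2.resize(im[100:220,160:320,::-1],None,fx=4,fy=4))
E
```

```text
3.15
hit False [0.49752811 0.11707354 0.09657429] 5.025
f0 [-0.88239016  0.42639084  0.44711875]
0.19761457450416078 39.27776640979573 [-0.19443913 -0.7666748   2.66969204] [0.49731123 0.11699167 0.0963997 ] 5.425
```

View pics/grip.png

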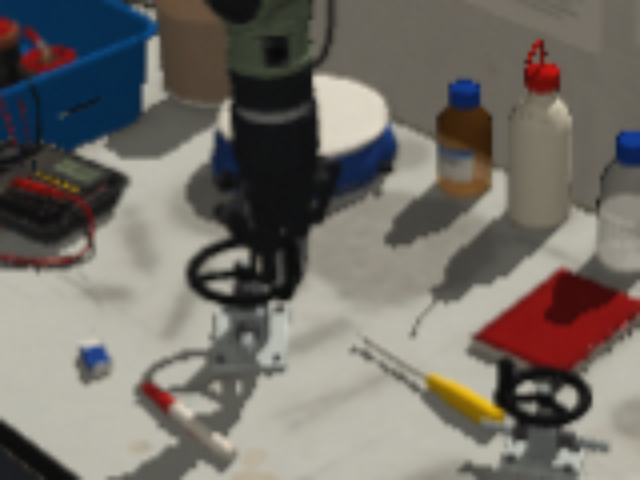

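The gripper is holding the handle: width is about 17 mm and finger force 39 N. I'll start with a short clockwise arc, guarding every chord against force.

```bash
cat > turn.py <<'E'
from cell import bot
import numpy as np
Z=.0964; C=np.array([.4975,.1669])
def u(t): return np.array([np.cos(t),np.sin(t)])
def step(C,t,R,speed,guard):
    """TCP chord to angle t about C; returns hit, actual angle, radius, tangential (ccw +) and radial force."""
    hit=bot.move_linear([*(C+R*u(t)),Z],speed=speed,until_force=guard)
    p=np.array(bot.read_position()); f=np.array(bot.read_ft_force()); d=p[:2]-C
    a=np.arctan2(d[1],d[0]); a+=2*np.pi*round((t-a)/(2*np.pi))
    return hit,a,np.hypot(*d),f[:2]@[-np.sin(a),np.cos(a)],f[:2]@u(a),f[2]
E
python3 - <<'E'
from turn import *
t=-np.pi/2
for i in range(5):
    t-=np.radians(18)
    r=step(C,t,.05,.06,12); print(round(t,3),np.round(r,4),round(bot.read_clock(),2))
    if r[0]: break
E
```

```text
-1.885 [ 0.     -1.9059  0.0505 -1.0432  3.1083  3.9762] 5.88
-2.199 [ 0.     -2.2163  0.0509 -0.6452  5.295   6.0993] 6.28
-2.513 [ 0.     -2.5349  0.0514 -0.2761  5.4082  6.8569] 6.69
-2.827 [ 0.     -2.8501  0.0517 -1.4867  5.2654  8.0292] 7.1
-3.142 [ 0.     -3.1639  0.0518 -1.0463  5.7751  8.2515] 7.51
```

```bash
python3 - <<'E'
from turn import *
C=C+[-.0012,0]; t=-np.pi; P=[]
for i in range(24):
    t-=np.radians(15)
    r=step(C,t,.05,.06,10); P.append(bot.read_position()); print(round(t,3),np.round(r,4),round(P[-1][2],4),round(bot.read_clock(),2))
    if r[0] or abs(r[3])>6 or abs(r[4])>15: break
P=np.array(P)[:,:2]
s=np.linalg.lstsq(np.c_[2*P,np.ones(len(P))],(P**2).sum(1),rcond=None)[0]
print("fit C",s[:2],np.sqrt(s[2]+s[:2]@s[:2]))
E
```

```text
-3.403 [ 0.     -3.417   0.0507  0.4483  2.9747  5.4974] 0.0964 7.88
-3.665 [ 0.     -3.6711  0.0506 -0.9887  4.4424  5.4574] 0.0964 8.24
-3.927 [ 0.     -3.9318  0.0505 -1.2434  5.4184  4.7198] 0.0964 8.61
-4.189 [ 0.     -4.1938  0.0503 -1.0494  4.9456  4.0386] 0.0965 8.97
-4.451 [ 0.     -4.4568  0.0502 -0.695   4.729   3.3779] 0.0965 9.34
-4.712 [ 0.     -4.7209  0.05   -1.2835  4.2357  4.0188] 0.0965 9.71
-4.974 [ 0.     -4.9835  0.0499 -1.3897  4.1597  3.6689] 0.0965 10.07
-5.236 [ 0.     -5.2469  0.0498 -0.7499  3.5798  3.8827] 0.0964 10.44
-5.498 [ 0.     -5.4901  0.0496  3.1788  1.5634  5.1947] 0.0963 10.81
-5.76 [ 1.     -5.5236  0.0497  8.0699  2.2013  7.7465] 0.0961 11.03
fit C [0.49570972 0.16677696] 0.05015488652564914
```

The wheel met its closed stop at about −5.475 rad: tangential force rose about 9 N, roughly 3 N/mm, and the total travel was 0.62 turn. Now I'll back off two turns.

```bash
python3 - <<'E'
from turn import *
import cv2
bot.wait(.2); print("hold",bot.read_ft_force())
C=np.array([.4958,.1668]); stop=-5.475; end=stop+4*np.pi
ts=np.linspace(stop,end,38)[1:]
for i,t in enumerate(ts):
    r=step(C,t,.05,.06,25)
    if i%3==0 or i>34 or r[0]: print(round(t,3),np.round(r,4),round(bot.read_clock(),2))
    if r[0] or abs(r[4])>20 or abs(r[3])>12: print("stopped"); break
print(bot.read_gripper_width(),bot.read_finger_force(),bot.read_position(),bot.read_clock())
g=[]
for c,b in (("top",(130,270,120,260)),("scene",(100,240,150,290))):
    im=bot.camera(c)[:,:,::-1]; cv2.imwrite(f"pics/{c}_end.png",im); g.append(cv2.resize(im[b[0]:b[1],b[2]:b[3]],(390,390),interpolation=cv2.INTER_CUBIC))
cv2.imwrite("pics/end.png",np.hstack(g))
E
```

```text
hold [-3.30096715  6.91348121  6.15742403]
-5.135 [ 0.     -5.1227  0.0501  0.6622  3.9752  4.76  ] 11.74
-4.116 [ 0.     -4.0803  0.0503  0.6807  3.664   7.8964] 13.04
-3.098 [ 0.     -3.0802  0.0503  0.4263 -0.3473  5.6872] 14.34
-2.079 [ 0.     -2.0775  0.05    1.403  -1.0364  2.6885] 15.64
-1.06 [ 0.     -1.0463  0.0498  0.7363 -1.3642  0.7967] 16.94
-0.041 [ 0.     -0.0264  0.0499  0.0551 -0.6164  1.2161] 18.24
0.978 [0.     0.9932 0.0502 0.804  0.1512 2.9356] 19.54
1.997 [0.     2.0318 0.0503 1.0032 2.14   6.0567] 20.84
3.016 [0.     3.0237 0.0503 0.2399 0.8576 5.0739] 22.14
4.035 [0.     4.0362 0.05   0.4399 0.9769 2.5474] 23.44
5.054 [ 0.      5.0676  0.0498  0.9621 -0.7188  0.4469] 24.74
6.072 [ 0.      6.0869  0.0499  0.7926 -0.7183  1.1068] 26.04
6.752 [ 0.      6.7667  0.05    0.1773 -0.8655  3.0769] 26.91
7.091 [0.     7.1063 0.0501 1.1135 0.3166 3.7638] 27.34
0.19357928160431592 39.6042078291066 [0.52987759 0.20354696 0.09648121] 27.3417
```

View pics/end.png

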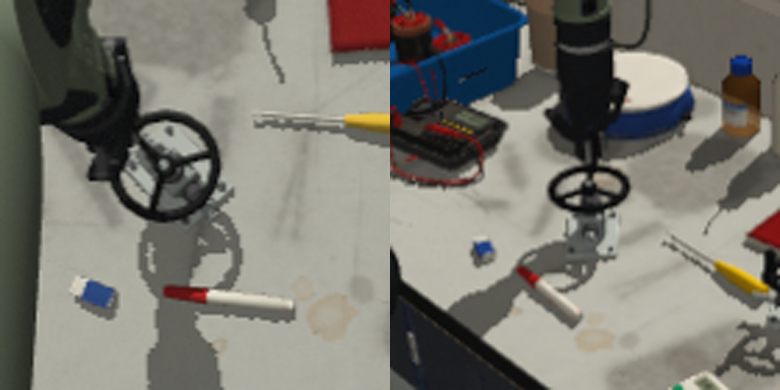

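The two-turn position checks out. In the end picture one spoke ends at (210, 155) and another at (155, 215) around the hub at (168, 165), so the handle stands at about 0.8 rad as commanded. The gripper still holds it with 40 N, and the visible bench items haven't moved. Handing in now.

```bash
python3 -c "
from cell import bot
print(bot.close_job())"
```

```text
the job is handed in; nothing more can be done
None
```

The larger valve was closed gently onto its stop (about 9 N force rise), backed off two full turns anticlockwise, and handed in at about 27 s with the gripper still holding the crank handle; the hand-in call returned no verdict.

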